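# Seat the hold-down plate of a logic-board soldering fixture on its two dowels

### The job

The hold-down plate of the phone-board soldering fixture has been laid down askew and is riding on top of the two locating pins. Nudge it sideways with your fingertips, by its outer edges, until both of its holes drop over the pins and it lies flush on the fixture. Do not lift the plate, do not touch the bare circuit board inside, and leave the other things on the bench where they are.

Things in the scene. Friction and masses are not known exactly. Their poses are not given: they have to be found in the camera images.
- plate: Hold-down plate, loose: bare aluminium, 122 mm (x) by 190 mm (y) by 6 mm, about 0.3 kg, origin at the centre of its underside, z up. Window 48 mm (x) by 100 mm (y) centred at x = -16 mm; two through-holes near its +x long side. Its outer edge slides under a push of 1 to 4 N. Seated: axes parallel to the fixture's, origin 30 mm straight above the fixture's.
- hole0 (a point): Centre of the plate's round hole, 12 mm wide, on the underside at (30, 70) mm. At the start the plate is off by 13 to 20 mm towards the fixture's -x side (the robot's side), up to 18 mm either way along y, and up to 6 degrees in yaw.
- hole1 (a point): Centre of the plate's slot, 12 mm (x) by 16 mm (y), on the underside at (30, -70) mm. At the start the +x part of the plate rides on the pin tips and its underside rests on the fixture's -x top edge: tilted about 6 degrees, -x edge down. It drops by its own weight once both holes are over the pins.
- fixture: Soldering fixture, fixed: black block, 110 mm (x) by 170 mm (y), on a foot plate 160 by 230 mm whose top is 9 mm up; the block's flat top is 30 mm above the underside of the feet (origin, at their centre; 3 mm mat below). +x points away from the robot. The seated plate overhangs the block by 6 mm at the long sides, 10 mm at the ends. A pocket 8 mm deep in the block holds the circuit board.
- pin0 (a point): Tip of the steel pin for the round hole, at (30, 70, 39) mm in the fixture's frame. The pin is 10 mm in diameter and stands 9 mm out of the block's top; from 4 mm up it tapers to 4 mm at the tip. The tip stands 3 mm out of the seated plate.
- pin1 (a point): Tip of the steel pin for the slot, at (30, -70, 39) mm in the fixture's frame; same shape.
- board: Bare green circuit board with chips, fixed in the pocket of the fixture, 44 by 98 mm; its chips reach to about 5 mm below the fixture's top. Not to be touched.
- driver_a: Screwdriver with yellow handle, 160 mm, lying on the mat behind the fixture. Leave alone.
- driver_b: Screwdriver with blue handle, 160 mm, lying on the mat behind the fixture. Leave alone.
- screw_tray: Open clear tray with screws, 70 by 105 by 24 mm, on the mat by the fixture's -y end. Leave alone.
- tweezers: Dark steel tweezers, 125 mm long, 8 mm high, on the mat by the fixture's +y end. Leave alone.
- phone_frame: Opened phone, 147 by 71 by 9 mm, on the mat beyond the tweezers. Leave alone.
- flux_jar: Small jar, 44 mm in diameter, 32 mm high, near the fixture's far +y corner. Leave alone.
- spudger: White plastic pry stick, 115 mm long, 5 mm high, near the fixture's near -y corner. Leave alone.
Mind the look-alikes: they are no part of the job. Several things have the shape of the plate; the one meant has the colours described above.

How it is judged:
By the outcome, as a careful person would: the job done as asked, in the order asked, and still so for the second after the job is handed in, with the robot touching nothing.
It also fails if it takes over 69 s, if anything falls off the work surface, if the arm or the gripper's body presses on something with over 40 N, if the wrist force passes 120 N, or if a joint passes its speed limit or range.

### The arm

A 6-joint arm with a two-finger parallel gripper is mounted at the origin on the work surface. World frame = base frame: x ahead of the robot, y to its left, z up, the work surface at z = 0. Lengths are in mm, angles in rad, forces in N, time in s.
With the tool pointing down it reaches from about 300 to 775 mm from the base axis. Payload 14.6 kg.
Tool frame: the origin (TCP) lies between the finger pads; the fingertips stand 25 mm ahead of it and the grasp point (between the pads) lies 6 mm ahead of it (ctrl.tcp_to_tips is the distance from the TCP to the fingertips, in mm); z points along the fingers, x is the direction in which the jaws open and shut, and the axes are right-handed (so a half turn about z gives the same grasp; the last joint's range is limited). The gripper opens to 94 mm and grips with 3 to 60 N. Pads are 16 mm wide; open, the fingers measure 119 mm over their backs; the gripper's body (75 mm by 177 mm) begins 78 mm behind the grasp point.
Start: joints at [-1.405, 0.3, 1.521, -0, 1.321, -0.067], TCP at [126.88, -535.155, 230.446] pointing down, gripper open.
Joint ranges: [-3.03, 3.03], [-0.79, 2.21], [0.23, 2.52], [-1.04, 4.18], [0, 3.07], [-2.55, 2.55]. Speed limits (rad/s): [2.22, 2.22, 2.57, 3.14, 3.14, 3.14].

### API

Orientations are given as a rotation vector (axis times angle).
In Python, from cell import ctrl gives the robot as it stands. The module is installed in compiled form; this text tells all that it offers.
- The arm moves only by the tool arm_command, never from a script. Its argument "rows" is one flat list of numbers, 7 for each row, row after row: the shift along the tool's x, y, z in mm, then the turn, a rotation vector about the tool's x, y, z in degrees, then the finger opening in mm, from 0 to 94. In form: [tx, ty, tz, rx, ry, rz, gripper, tx, ty, tz, rx, ry, rz, gripper, ...]. A call has 1 to 10 rows; each row is the pose to reach, as a shift and turn from the pose commanded when the call began, along the tool's axes at that moment; what a row does not reach only later rows make up. A row lasts 1/8 s, in which the tool goes at most 62.5 mm and 10.7 degrees, less where a joint would pass 70% of its speed; a pose out of reach is approached as far as the arm can. A call with a gripper value outside its range is refused whole. The fingers move at their own pace and stop on an object; the grip force is fixed at half the most. Time passes only in rows, so rows that repeat a pose let the fingers close. It gives the time, the measured TCP pose, the force and the opening at its end, in the units of the state.
- ctrl.get_state(): the state, without advancing time (a new reading comes with each control period).
- ctrl.read_camera(name): name is "scene" or "top" or "wrist"; returns the picture (384x512x3 uint8, red, green, blue); there is no depth.
- ctrl.calibration(name): a dict with "camera_matrix" (3x3 intrinsics, pixels), "extrinsics" (4x4, takes a point from camera to world coordinates); the wrist camera has in their place "mount" (4x4, takes a point from camera to tool coordinates, whose origin is the TCP and whose axes are the tool frame's). Camera axes: x right, y down, z forward; pixel columns grow to the right and rows downward; lengths in mm; the calibration is good to about 2 mm. A picture is of the moment at which its call begins: read the wrist's pose just before it. calibration takes no time and is no camera call.
- ctrl.finish_job(): hands the job in, once; it reports no verdict.
The state is a dict: "clock": time; "joint_positions": joint angles; "dq": joint speeds; "effort": joint torques, N m; "ee_pos": TCP position; "orientation": TCP orientation; "wrist_force": force on the tool from outside, world axes, zero at the start; "ft_torque": the same for the moment, N m; "opening": finger opening in mm.
Only numpy, scipy, OpenCV 4.12 (cv2) and the standard library are available. Lean on these libraries where they do the work, as an engineer would, in place of code of your own. Each camera call takes 0.05 s, during which the arm holds its last target. There are 200 camera calls.

## Working session

There is one attempt and no reset: what is moved stays moved. The work goes in short steps, Python scripts to look and compute and a tool call to move; the robot and the scene stay as the last step left them, time stands still between calls to the robot, and variables do not carry over. Pictures are saved under pics/ and viewed, about 8 in all and at most 12, crops included, and the job is handed in when it is done.

Besides the shell and the picture viewer there is one more tool, called after "Request:" in YAML: its name, and indented under it one key for each argument. arm_command: Moves the arm, as the interface text tells. Its arguments: {"type":"object","properties":{"rows":{"type":"array","items":{"type":"number"}}},"required":["rows"]}

```bash
mkdir -p pics
cat > h.py <<'E'
import numpy as np, cv2
from cell import ctrl
from scipy.spatial.transform import Rotation as R
def cam(name):
    s=ctrl.get_state(); im=ctrl.read_camera(name); c=ctrl.calibration(name)
    K=np.array(c["camera_matrix"])
    if "extrinsics" in c: T=np.array(c["extrinsics"])
    else:
        W=np.eye(4); W[:3,:3]=R.from_rotvec(s["orientation"]).as_matrix(); W[:3,3]=s["ee_pos"]
        T=W@np.array(c["mount"])
    return im,K,T
def ray(K,T,px,z):
    px=np.atleast_2d(px).astype(float)
    d=np.c_[px,np.ones(len(px))]@np.linalg.inv(K).T@T[:3,:3].T
    return T[:3,3]+d*((z-T[2,3])/d[:,2])[:,None]
def proj(K,T,P):
    P=np.atleast_2d(P); c=(P-T[:3,3])@T[:3,:3]; p=c@K.T; return p[:,:2]/p[:,2:]
def save(n,im,s=1): cv2.imwrite("pics/"+n,cv2.resize(im,None,fx=s,fy=s,interpolation=cv2.INTER_CUBIC)[:,:,::-1])
E
python3 - <<'E'
from h import *
a,K,T=cam("top"); b,K2,T2=cam("scene")
np.savez("first.npz",a=a,b=b)
save("top0.png",a,1.5); save("scene0.png",b,1.5)
print(K,T,K2,T2,ctrl.get_state(),ctrl.calibration("wrist"))
E
```

```text
[[401.23141048   0.         261.59259476]
 [  0.         401.23141048 194.6923609 ]
 [  0.           0.           1.        ]] [[-7.64793050e-03 -9.93984215e-01  1.09256076e-01  4.56655955e+02]
 [-9.99758419e-01  9.85200778e-03  1.96479445e-02  6.87249762e-01]
 [-2.06061383e-02 -1.09079415e-01 -9.93819434e-01  1.29623916e+03]
 [ 0.00000000e+00  0.00000000e+00  0.00000000e+00  1.00000000e+00]] [[435.46378913   0.         260.82119157]
 [  0.         435.46378913 192.97879643]
 [  0.           0.           1.        ]] [[ 5.48114771e-01  5.14856930e-01 -6.59160481e-01  1.32149935e+03]
 [ 8.36240893e-01 -3.21810808e-01  4.44003348e-01 -5.04203392e+02]
 [ 1.64732341e-02 -7.94581742e-01 -6.06933676e-01  7.64228923e+02]
 [ 0.00000000e+00  0.00000000e+00  0.00000000e+00  1.00000000e+00]] {'clock': 0.1, 'joint_positions': array([-1.40458240e+00,  3.00407130e-01,  1.52150874e+00, -2.78242078e-05,
        1.32069790e+00, -6.65701114e-02]), 'dq': array([ 0.00052354,  0.00034057, -0.00077378, -0.00025433,  0.00075163,
       -0.00098316]), 'effort': array([ 3.09913055e-03, -5.32643330e+01, -3.53
[... 188 characters left out ...]
00,  1.21741353e-03]), 'wrist_force': array([-0.07101774,  0.36759648, -0.33373722]), 'ft_torque': array([ 0.00498154, -0.02549693, -0.02147585]), 'opening': 93.88722425747797} {'camera_matrix': array([[335.42380362,   0.        , 255.08139423],
       [  0.        , 335.42380362, 196.60003153],
       [  0.        ,   0.        ,   1.        ]]), 'mount': array([[ 9.99999286e-01,  9.66133231e-04, -7.03491929e-04,
         6.04429266e-01],
       [-7.65109193e-04,  9.69729435e-01,  2.44180749e-01,
        -7.02884002e+01],
       [ 9.18107966e-04, -2.44180036e-01,  9.69729481e-01,
        -1.53994255e+02],
       [ 0.00000000e+00,  0.00000000e+00,  0.00000000e+00,
         1.00000000e+00]])}
```

View pics/top0.png

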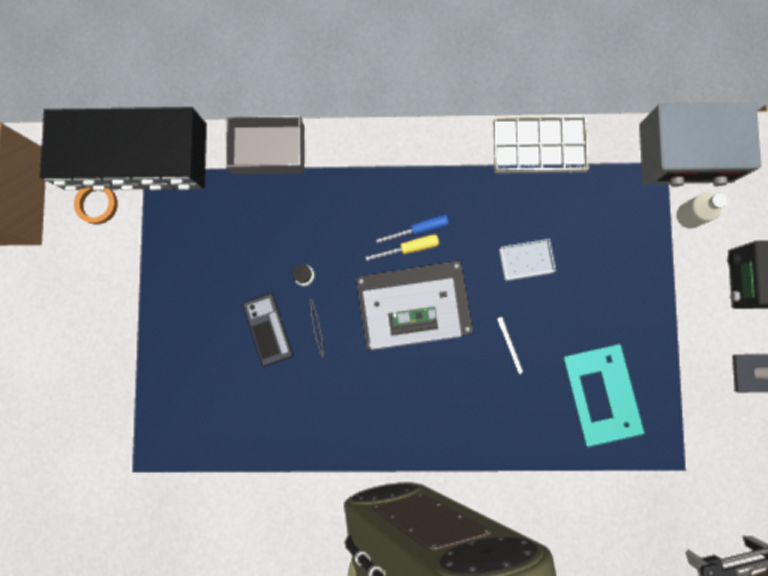

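View pics/scene0.png

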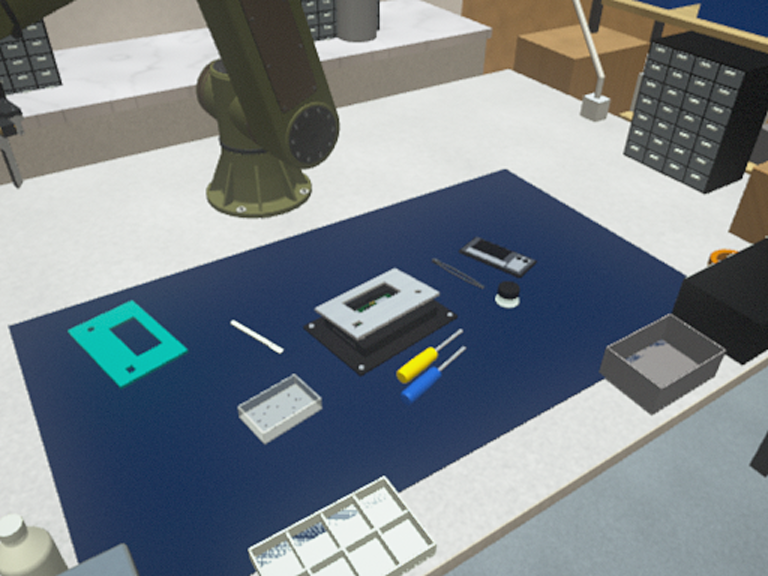

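The top view shows two plate-shaped things. The teal one at (605,395) is the look-alike. The grey aluminium one at (415,312), riding on the black fixture, fits the description. I'll get a rough position from the top view and confirm it from the wrist camera.

Run:
```python
from h import *
d=np.load("first.npz"); a=d["a"]; c=ctrl.calibration("top"); K=np.array(c["camera_matrix"]);T=np.array(c["extrinsics"])
s=np.array([[361,281],[457,266],[468,328]])/1.5
print("foot screws",ray(K,T,s,12).round(1))
hsv=cv2.cvtColor(a,cv2.COLOR_RGB2HSV)
m=((hsv[...,1]<60)&(hsv[...,2]>120)).astype(np.uint8); m[:, :225]=0;m[:,325:]=0;m[:170]=0;m[240:]=0
cs,_=cv2.findContours(m,cv2.RETR_EXTERNAL,cv2.CHAIN_APPROX_NONE); q=max(cs,key=cv2.contourArea)
r=cv2.minAreaRect(q); print(r, ray(K,T,cv2.boxPoints(r),42).round(1), ray(K,T,r[0],42))
print(R.from_rotvec(ctrl.get_state()["orientation"]).as_matrix().round(3))
```

```text
foot screws [[ 622.4   93.5   12. ]
 [ 652.8 -113.5   12. ]
 [ 519.3 -134.2   12. ]]
((274.0999755859375, 208.69998168945312), (40.163665771484375, 61.94255828857422), 81.8698959350586) [[ 599.9   91.6   42. ]
 [ 625.7 -101.7   42. ]
 [ 500.7 -117.    42. ]
 [ 475.1   74.1   42. ]] [[550.02767899 -13.35072969  42.        ]]
[[ 0.231 -0.973 -0.   ]
 [-0.973 -0.231  0.001]
 [-0.001 -0.    -1.   ]]
```

Request:
arm_command:
  rows: [-402,-546,30,0,0,5,0,-402,-546,30,0,0,5,0,-402,-546,30,0,0,5,0,-402,-546,30,0,0,5,0,-402,-546,30,0,0,5,0,-402,-546,30,0,0,5,0,-402,-546,30,0,0,5,0,-402,-546,30,0,0,5,0,-402,-546,30,0,0,5,0,-402,-546,30,0,0,5,0]

```text
clock: 1.35
ee_pos: [531.7, -57.1, 202.6]
orientation: [2.377, -2.054, -0.0]
wrist_force: [1.0, -1.0, 0.3]
opening: 0.9
```

Request:
arm_command:
  rows: [-30,-34,0,0,0,0,0,-30,-34,0,0,0,0,0,-30,-34,0,0,0,0,0]

```text
clock: 1.72
ee_pos: [559.6, -24.6, 202.4]
orientation: [2.377, -2.053, -0.001]
wrist_force: [-0.8, -0.8, 0.5]
opening: 0.7
```

Run:
```python
from h import *
a,K,T=cam("wrist"); np.savez("w1.npz",a=a,K=K,T=T); save("w1.png",a,1.5)
s=ctrl.get_state();print(s["clock"],s["ee_pos"],R.from_rotvec(s["orientation"]).as_matrix().round(3))
```

```text
1.775 [559.48975751 -25.0245736  202.68277366] [[ 0.144 -0.99  -0.001]
 [-0.99  -0.144 -0.   ]
 [ 0.     0.001 -1.   ]]
```

View pics/w1.png

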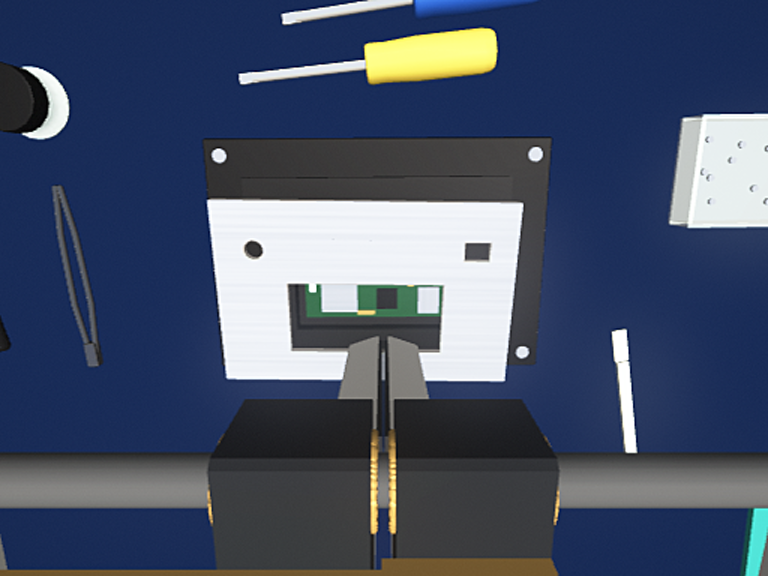

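The wrist view confirms the aluminium plate: round hole at (253,249), slot at (478,251), green board in the window. The fixture foot's screws are at (219,155), (535,154) and (522,352). Next I'll measure the offsets.

```bash
cat > meas.py <<'E'
from h import *
def cen(a,pt,r,dark,z,K,T):
    x,y=[int(round(v)) for v in pt]; p=a[y-r:y+r+1,x-r:x+r+1].mean(2)
    m=(p<(p.max()+p.min())/2) if dark else (p>(p.max()+p.min())/2)
    m=m.astype(np.uint8); n,l,st,c=cv2.connectedComponentsWithStats(m)
    k=min(range(1,n),key=lambda i:np.hypot(*(c[i]-r))-0.01*st[i,4])
    px=c[k]+[x-r,y-r]; return px,ray(K,T,px,z)[0],st[k,4]
def fixture(a,K,T,pts):   # screws: (+x,+y), (+x,-y), (-x,-y), z=12
    S=[cen(a,p,9,False,12,K,T) for p in pts]; w=np.array([s[1][:2] for s in S])
    c=(w[0]+w[2])/2; ey=w[0]-w[1]; ex=w[1]-w[2]
    yaw=np.degrees([np.arctan2(-ey[0],ey[1]),np.arctan2(ex[1],ex[0])])
    print("screws",[s[0].round(1).tolist() for s in S],"spans",np.hypot(*ey),np.hypot(*ex),"c",c,"yaw",yaw)
    return c,np.radians(yaw.mean())
def tofix(P,c,y):
    d=np.atleast_2d(P)[:,:2]-c; return d@np.array([[np.cos(y),-np.sin(y)],[np.sin(y),np.cos(y)]])
E
python3 - <<'E'
from meas import *
d=np.load("w1.npz"); a,K,T=d["a"],d["K"],d["T"]
c,y=fixture(a,K,T,np.array([[219,155],[535,154],[522,352]])/1.5)
np.savez("fix.npz",c=c,y=y)
for p in ([253,249],[478,251]):
    h=cen(a,np.array(p)/1.5,13,True,48,K,T); print("hole",h, tofix(h[1],c,y))
cor=np.array([[207,199],[523,204],[505,381],[226,380]])/1.5
for p,z in zip(cor,[50.5,50.5,36,36]): print("corner",tofix(ray(K,T,p,z),c,y))
for p in ([204,139],[551,138]): print("foot",tofix(ray(K,T,np.array(p)/1.5,12),c,y))
for p in ([57,188],[95,365],[670,225],[688,115],[613,330],[632,452]): print("obj",tofix(ray(K,T,np.array(p)/1.5,10),c,y))
E
```

```text
screws [[145.5, 103.4], [356.6, 102.3], [347.7, 234.3]] spans 208.84730213012355 138.53895924259137 c [568.74248681 -19.82796618] yaw [8.67479231 8.63444547]
hole (array([168.44545455, 166.        ]), array([569.42188885,  57.62226905,  48.        ]), np.int32(110)) [[12.32620979 76.4661041 ]]
hole (array([317.71573604, 167.41116751]), array([588.33131187, -79.49833216,  48.        ]), np.int32(197)) [[ 10.38670704 -61.93860638]]
corner [[ 42.99581905 101.09280676]]
corner [[ 39.18063761 -88.12299055]]
corner [[-81.63395882 -87.383312  ]]
corner [[-80.09093509 104.08116106]]
foot [[ 79.4252691  112.84619926]]
foot [[  78.986416   -114.26001544]]
obj [[ 48.41075474 215.57023587]]
obj [[-79.2137147  208.41997438]]
obj [[  21.66721572 -200.86253469]]
obj [[  92.99034653 -202.91628385]]
obj [[ -53.78071333 -169.93715334]]
obj [[-152.5885941  -195.18673137]]
```

Request:
arm_command:
  rows: [-60,4,0,0,0,-0.4,0,-120,8,0,0,0,-0.4,0,-132,8,0,0,0,-0.4,0,-132,8,50,0,0,-0.4,0,-132,8,100,0,0,-0.4,0,-132,8,140,0,0,-0.4,0,-132,8,152,0,0,-0.4,0,-132,8,152,0,0,-0.4,0,-132,8,152,0,0,-0.4,0]

```text
clock: 2.9
ee_pos: [533.9, 104.9, 52.5]
orientation: [-2.382, 2.045, -0.003]
wrist_force: [0.0, 0.1, 0.1]
opening: 0.4
```

```bash
cat > st.py <<'E'
from meas import *
f=np.load("fix.npz"); s=ctrl.get_state(); y=float(f["y"])
F=np.array(s["wrist_force"]); Fx=tofix(F[:2]+f["c"],f["c"],y)[0]
print(s["clock"],"TCP fix",tofix(s["ee_pos"],f["c"],y).round(2),"z",s["ee_pos"][2].round(1),"F fix",Fx.round(2),F[2].round(2),"open",round(s["opening"],1),
 "yawerr",np.degrees(y)-90-np.degrees(np.arctan2(*R.from_rotvec(s["orientation"]).as_matrix()[[1,0],0])))
E
python3 st.py
python3 - <<'E'
from h import *
a,K,T=cam("wrist"); np.savez("w2.npz",a=a,K=K,T=T); save("w2.png",a,1.2)
E
```

```text
2.9 TCP fix [[-15.7  128.55]] z 52.5 F fix [0.02 0.06] 0.14 open 0.4 yawerr -0.06257641045510809
```

View pics/w2.png

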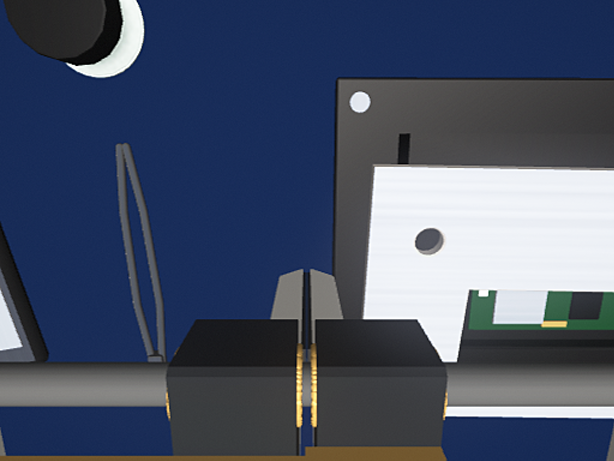

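The closed tips sit beside the plate's +y edge, about 15 mm clear, and the tweezers are well to the left at (140,260). I'll start pushing towards −y.

Request:
arm_command:
  rows: [4,0,3,0,0,0,0,8,0,3,0,0,0,0,12,0,3,0,0,0,0,13,0,3,0,0,0,0,14,0,3,0,0,0,0]

```text
clock: 3.58
ee_pos: [535.1, 91.3, 47.8]
orientation: [-2.384, 2.046, 0.0]
wrist_force: [-0.3, 0.7, 0.1]
opening: 0.4
```

```bash
python3 st.py
```

```text
3.575 TCP fix [[-16.55 114.9 ]] z 47.8 F fix [-0.19  0.75] 0.12 open 0.4 yawerr -0.07874880366905757
```

Request:
arm_command:
  rows: [1,0,0,0,0,0,0,2,0,0,0,0,0,0,3,0,0,0,0,0,0,4,0,0,0,0,0,0]

```text
clock: 4.08
ee_pos: [535.7, 87.3, 47.8]
orientation: [2.384, -2.046, -0.0]
wrist_force: [-0.2, 1.3, 0.6]
opening: 0.8
```

```bash
python3 st.py
```

```text
4.075 TCP fix [[-16.57 110.85]] z 47.8 F fix [-0.03  1.31] 0.63 open 0.8 yawerr -0.08508193182773027
```

```bash
cat > hol.py <<'E'
from meas import *
import sys
f=np.load("fix.npz"); c=f["c"]; y=float(f["y"]); A=np.array([[np.cos(y),-np.sin(y)],[np.sin(y),np.cos(y)]])
W=lambda p,z: np.r_[A@np.array(p)+c,z]
def look(gx,gy,camn="wrist",name=None,zt=48,holes=(0,1)):
    a,K,T=cam(camn)
    if name: save(name,a,1.5)
    sp=[(69.3,104.4),(69.3,-104.4),(-69.3,-104.4)]
    for p in sp:
        q=proj(K,T,W(p,12))[0]
        if 12<q[0]<500 and 12<q[1]<260:
            r=cen(a,q,11,False,12,K,T); print("screw",p,"seen",tofix(r[1],c,y).round(1),r[2])
    for k in holes:
        q=proj(K,T,W((gx,gy+(70,-70)[k]),zt))[0]
        if 16<q[0]<496 and 16<q[1]<366:
            r=cen(a,q,15,True,zt,K,T); print("hole",k,"px",r[0].round(1),"fix",tofix(r[1],c,y).round(1),r[2])
if __name__=="__main__": look(float(sys.argv[1]),float(sys.argv[2]),"wrist",sys.argv[3] if len(sys.argv)>3 else None)
E
python3 hol.py 12 4
```

```text
screw (69.3, 104.4) seen [[ 69.5 103.7]] 239
hole 0 px [334.5 202.2] fix [[12.4 72.7]] 422
```

Request:
arm_command:
  rows: [1,0,0,0,0,0,0,2,0,0,0,0,0,0,3,0,0,0,0,0,0,3.5,0,0,0,0,0,0,3.5,0,0,0,0,0,0]

```text
clock: 4.75
ee_pos: [536.2, 83.8, 47.8]
orientation: [-2.384, 2.046, -0.0]
wrist_force: [0.2, -0.6, -0.1]
opening: 0.4
```

```bash
python3 st.py; python3 hol.py 12 0
```

```text
4.75 TCP fix [[-16.54 107.36]] z 47.8 F fix [ 0.08 -0.63] -0.07 open 0.4 yawerr -0.08111907492408932
screw (69.3, 104.4) seen [[ 69.6 103.8]] 242
hole 0 px [335.2 202.7] fix [[12.2 68.8]] 424
```

Request:
arm_command:
  rows: [-12,0,0,0,0,0,0,-12,0,-50,0,0,0,0,-12,0,-90,0,0,0,0,36,38,-90,0,0,0,0,84,75,-90,0,0,0,94,107,93,-90,0,0,0,94,107,93,-90,0,0,0,94,107,93,-90,0,0,0,94,107,93,-90,0,0,0,94,107,93,-90,0,0,0,94]

```text
clock: 6.05
ee_pos: [460.8, -35.4, 137.7]
orientation: [2.385, -2.044, -0.0]
wrist_force: [0.7, 0.0, 0.8]
opening: 57.2
```

```bash
python3 st.py; python3 hol.py 12 0 w3.png
```

```text
6.05 TCP fix [[-109.1     0.89]] z 137.7 F fix [ 0.66 -0.06] 0.84 open 57.2 yawerr -0.14543100874440995
screw (-69.3, -104.4) seen [[ -68.5 -100.4]] 320
hole 0 px [155.8  35.9] fix [[10.4 67.2]] 251
hole 1 px [361.5  42.3] fix [[  6.9 -70.6]] 330
```

View pics/w3.png

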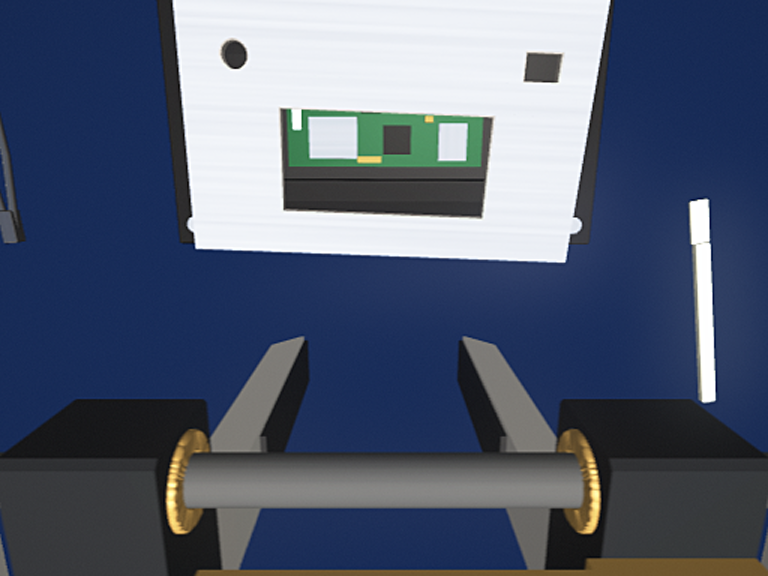

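Both holes are seen at (233,54) and (543,67), and the plate is yawed about −1.5° to the fixture. The open fingers are behind the −x edge, with the board well clear. I'll lower and push in +x with both fingertips, which also squares the plate.

Request:
arm_command:
  rows: [0,0,30,0,0,0,94,0,0,60,0,0,0,94,0,0,90,0,0,0,94,0,0,90,0,0,0,94,0,-4,90,0,0,0,94,0,-8,90,0,0,0,94,0,-12,90,0,0,0,94,0,-16,90,0,0,0,94,0,-19,90,0,0,0,94]

```text
clock: 7.22
ee_pos: [479.5, -33.1, 47.9]
orientation: [2.384, -2.046, -0.0]
wrist_force: [-0.4, 0.1, -0.1]
opening: 94.1
```

```bash
python3 st.py; python3 hol.py 12 -1
```

```text
7.225 TCP fix [[-90.19   0.29]] z 47.9 F fix [-0.41  0.2 ] -0.13 open 94.1 yawerr -0.08377502135459736
screw (-69.3, -104.4) seen [[ -69.2 -103.5]] 467
hole 0 px [93.3 36.3] fix [[11.1 68.3]] 610
hole 1 px [421.9  38.7] fix [[ 10.4 -70.5]] 659
```

Request:
arm_command:
  rows: [0,-2,0,0,0,0,94,0,-4,0,0,0,0,94,0,-6,0,0,0,0,94,0,-8,0,0,0,0,94,0,-10,0,0,0,0,94,0,-12,0,0,0,0,94]

```text
clock: 8.02
ee_pos: [491.3, -31.3, 47.8]
orientation: [2.384, -2.046, -0.0]
wrist_force: [-1.0, -0.5, 0.4]
opening: 94.2
```

```bash
python3 st.py; python3 hol.py 22 -1
```

```text
8.025 TCP fix [[-78.26   0.31]] z 47.8 F fix [-1.04 -0.38] 0.4 open 94.2 yawerr -0.08364073477829947
screw (-69.3, -104.4) seen [[ -68.9 -103.6]] 460
hole 0 px [89.9 41.3] fix [[21. 70.]] 579
hole 1 px [422.   40.9] fix [[ 21.4 -70.6]] 748
```

Request:
arm_command:
  rows: [0,-2,0,0,0,0,94,0,-4,0,0,0,0,94,0,-5,0,0,0,0,94,0,-6,0,0,0,0,94,0,-6,0,0,0,0,94]

```text
clock: 8.7
ee_pos: [497.2, -30.4, 47.8]
orientation: [-2.384, 2.046, -0.0]
wrist_force: [0.2, -0.4, 0.7]
opening: 94.2
```

```bash
python3 st.py; python3 hol.py 27 -1 w4.png
```

```text
8.7 TCP fix [[-72.3    0.33]] z 47.8 F fix [ 0.11 -0.4 ] 0.72 open 94.2 yawerr -0.08482752093873103
screw (-69.3, -104.4) seen [[ -67.1 -104. ]] 340
hole 0 px [96.1 35.9] fix [[29.1 67.1]] 64
hole 1 px [422.1  38.6] fix [[ 28.3 -70.6]] 248
```

View pics/w4.png

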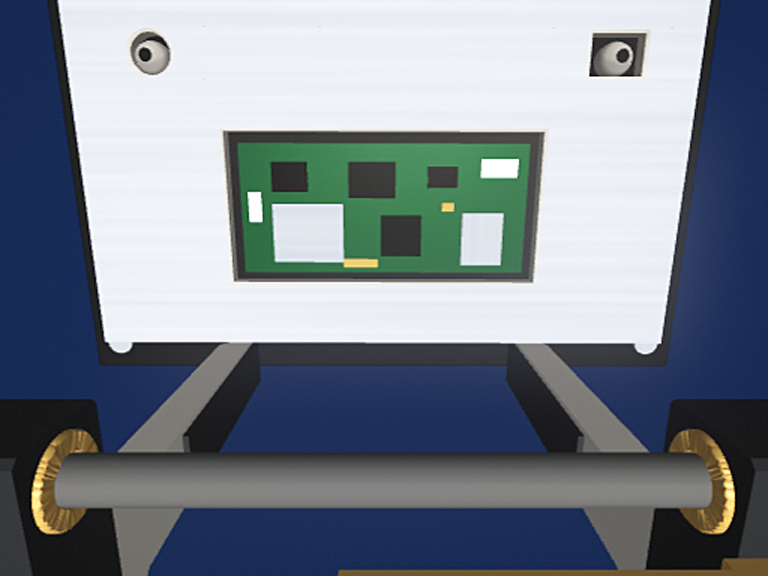

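The pins now show inside both holes, at (150,53) and (618,55). The plate seems to have dropped and the board is fully visible in the window. I'll back off and check that it is flush.

Request:
arm_command:
  rows: [0,8,0,0,0,0,94,0,16,-20,0,0,0,94,0,16,-70,0,0,0,94,0,-20,-110,0,0,0,94,0,-55,-130,0,0,0,94,0,-85,-130,0,0,0,94,0,-85,-130,0,0,0,94,0,-85,-130,0,0,0,94]

```text
clock: 9.75
ee_pos: [580.2, -17.6, 177.3]
orientation: [2.384, -2.045, -0.002]
wrist_force: [-0.5, 0.6, 0.1]
opening: 93.9
```

```bash
python3 st.py
python3 - <<'E'
from hol import *
a,K,T=cam("wrist"); b,K2,T2=cam("scene"); np.savez("w5.npz",a=a,K=K,T=T,b=b,K2=K2,T2=T2)
def grab(im,K,T,n,pts):
    q=proj(K,T,np.array(pts)); x0,y0=(q.min(0)-15).astype(int).clip(0); x1,y1=(q.max(0)+15).astype(int)
    s=750/max(x1-x0,1); s=min(s,580/(y1-y0)); save(n,im[y0:y1,x0:x1],s); print(n,x0,y0,s)
pts=[W(p,z) for p in((70,105),(70,-105),(-75,-105),(-75,105)) for z in (12,40)]
grab(a,K,T,"w5.png",pts); grab(b,K2,T2,"s5.png",pts)
E
```

```text
9.75 TCP fix [[11.64  0.48]] z 177.3 F fix [-0.41  0.69] 0.05 open 93.9 yawerr -0.08405588754425253
w5.png 116 109 2.707581227436823
s5.png 189 162 5.918367346938775
```

View pics/w5.png

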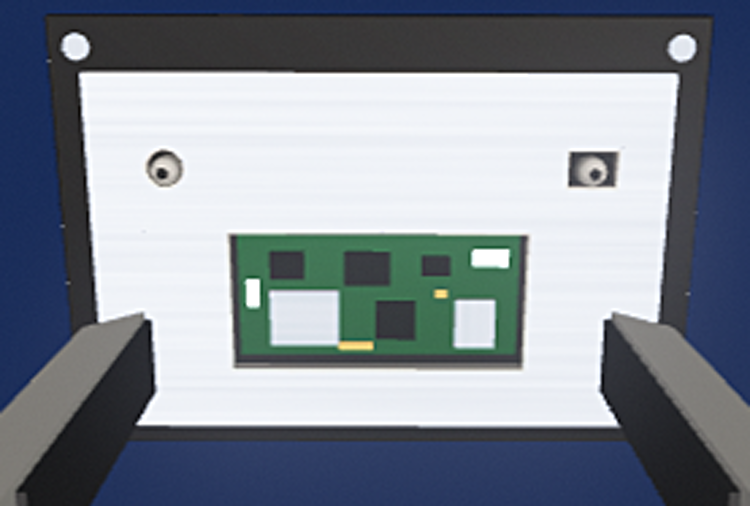

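View pics/s5.png

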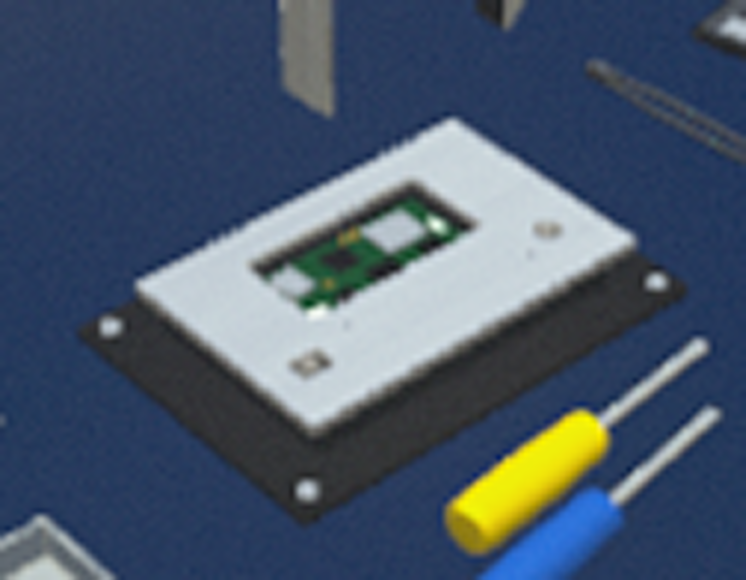

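Both views show the pins through the holes. As a numeric check I'll compare the plate's seen corners with those expected for a seated plate, and triangulate the +x corner heights.

Run:
```python
from hol import *
d=np.load("w5.npz"); K,T,K2,T2=[d[k] for k in("K","T","K2","T2")]
# refer to foot screws first (bias of each camera)
w=lambda p:np.array(p)/2.7076+[116,109]; s=lambda p:np.array(p)/5.9184+[189,162]
def tri(p,q):
    P=[np.linalg.inv(np.vstack([t[:3],[0,0,0,1]])) for t in (T,T2)]
    X=cv2.triangulatePoints(K@P[0][:3],K2@P[1][:3],p.reshape(2,1),q.reshape(2,1)); return (X[:3]/X[3]).ravel()
for n,p,q in (("screw++",(75,46),(656,282)),("screw+-",(682,47),(307,490)),("plate++",(79,72),(637,241)),("plate+-",(679,73),(312,430))):
    X=tri(w(p),s(q)); print(n,tofix(X,c,y).round(1),"z",X[2].round(1))
for n,P,q in (("-x-y",(-61,-95),(135,287)),("-x+y",(-61,95),(455,118)),("+x+y",(61,95),(637,241)),("+x-y",(61,-95),(312,430)),("screw--",(-69.3,-104.4),(110,327)),("screw++",(69.3,104.4),(656,282)),("screw+-",(69.3,-104.4),(307,490))):
    z=12 if "screw" in n else 39
    print(n,"scene seen-expected px",(s(q)-proj(K2,T2,W(P,z))[0]).round(1))
e=proj(K,T,W((61,0),39))[0][1]; print("wrist +x edge row exp",e,"seen",72/2.7076+109); e=proj(K,T,W((-61,0),39))[0][1]; print("-x edge",e,427/2.7076+109)
```

```text
screw++ [[ 69.8 105.6]] z 10.9
screw+- [[  70.4 -103.6]] z 12.8
plate++ [[62.9 97.4]] z 35.0
plate+- [[ 63.6 -95.1]] z 36.8
-x-y scene seen-expected px [1.2 1.3]
-x+y scene seen-expected px [1.4 0.5]
+x+y scene seen-expected px [1.5 1. ]
+x-y scene seen-expected px [1.1 1.4]
screw-- scene seen-expected px [1.2 0.2]
screw++ scene seen-expected px [0.7 0.2]
screw+- scene seen-expected px [ 0.9 -0. ]
wrist +x edge row exp 137.0644506085107 seen 135.59181563007832
-x edge 267.23398895910304 266.7042399172699
```

All four corners agree with the seated pose to about 1 px of camera bias, and the +x edge is down at seated height. The robot is clear, so I'm handing it in.

```bash
python3 -c "
from cell import ctrl
s=ctrl.get_state(); print(s['clock'],s['wrist_force'],ctrl.finish_job())"
```

```text
the job is handed in; nothing more can be done
9.85 [ 0.21974101 -0.72349939  0.39378708] None
```

The hold-down plate now lies flush on the fixture with both holes over the pins, and I handed the job in at 9.85 s. I pushed its +y end about 7.5 mm towards −y with closed fingertips. Then I pushed its −x edge about 18 mm towards +x with both open fingertips, which also took out the small yaw. The plate dropped onto the pins on its own. I never lifted it or sent the fingers near the board or the other things, and the forces read between moves were about 1 N.

**Last checks:**
- **Pins:** both show through the holes in the wrist and scene views.
- **Corners:** in the scene view all four corners match the seated pose to within 1.9 px. The fixture's own screws show up to 1.2 px of the same bias.
- **Height:** the +x corners triangulate to z of about 35 to 37 mm. The expected height is 39 mm and the calibration is good to about 2 mm, so these read slightly low. A plate still riding on the pins would read about 50 mm there.
- **Position:** those same corners came out about 2 mm too far in +x, which I put down to the same calibration error.

I did not measure the other things on the bench again after the moves; those visible in the last pictures look untouched.

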